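# Tuck the flap of the sachet caddy under its lip

## Task

Fold the hinged metal flap of the terracotta sachet caddy down over its mouth, then, holding it down, push it along so that its free edge goes fully home beneath the steel retaining lip and the flap stays shut when you let go. Only push with the fingertips: do not lift or tip the caddy or shove it out of its place, and leave the cups, bowl, flask, bombilla and spoon where they are.

Things in the scene. Friction and masses are not known exactly. Their poses are not given: they have to be found in the camera images.
- caddy: terracotta stoneware box, 150 (x) x 110 (y) x 70 mm to its rim, open on top, about 2.2 kg, loose on the ledge (a push of about 10 N slides it). Origin at the centre of its underside, z up, x from the hinge side (near the robot) to the lip side, turned up to 0.6 rad from straight ahead. Hinge cheeks at y = 49..55 mm either side, x = -74..-24 mm, reach 82 mm high
- lip (a point): middle of the lower near edge of the steel retaining lip over the far rim, at caddy x = 51, z = 78.5 mm; axes as the caddy's. The lip is a flat bar over the whole width, 6 mm thick (top at 84.5 mm); the slot beneath it runs 16 mm further, to the far wall
- flap (a joint): angle of the flap about its hinge (rad): 0 = flat and level over the mouth (stop), 1.57 = upright, 2.05 = leaning back towards the robot (stop). Starts at 1.3 to 1.8. A weak spring (0.05 N m/rad towards 1.75) and a little friction: left flat but not tucked it springs up to about 1 rad; folding takes about 1 N at the rib
- tuck (a joint): how far flap and hinge pin have slid towards the lip (m): 0 = drawn back (start), 0.021 = home (stop); friction, about 3.5 N along caddy +x. Hinge axis: along caddy y at caddy x = -62 mm + this, z = 73 mm. Flat, the flap's edge is 8 mm short of the lip at 0, 13 mm beneath it at 0.021. It enters only when flat within 3 mm at its edge; slid forward before folding, it lands on top of the lip
- rib_foot (a point): on the flap's outer face (up when flat), at the foot of the push rib on its hinge side, 69 mm from the hinge axis, mid width. Flap: aluminium plate 88 mm wide, 4 mm thick (hinge axis at mid thickness). The rib across it, for pushing it along, is 60 mm wide, 6 mm thick, 9 mm high. Axes: x from hinge to free edge, z out of the outer face
- flap_edge (a point): middle of the flap's free edge, half-way through its thickness, 105 mm from the hinge axis. Axes as rib_foot
- cup_a: matte green silicone mate cup, loose, about 78 mm across the rim and 85 mm tall, beside the caddy on its left (+y) side; bystander; origin at the centre of its underside
- cup_b: the same kind of cup on the caddy's right (-y) side; bystander; origin at the centre of its underside
- sugar_bowl: white ceramic sugar bowl with a closed lid, 100 mm across and 98 mm tall, loose, far out on one side; bystander; origin at the centre of its underside
- flask: stainless insulated flask with a black knob stopper, 82 mm across and 249 mm tall, loose, far out on the side opposite the sugar bowl; bystander; origin at the centre of its underside
- bombilla: brushed steel bombilla (drinking straw with a flat filter end), 190 mm long, 10 mm high, lying loose beyond the caddy; bystander; origin on its underside at mid length
- spoon: small steel spoon lying loose on the robot's side of the caddy, lower than 35 mm; bystander; origin on its underside

How it is judged:
On the way:
1. the flap lies folded flat over the mouth, not yet pushed home beneath the lip (value of joint flap below 0.12 rad and value of joint tuck below 0.0135 m).
At the end, for the whole second after the job is handed in: The flap lies shut (within 0.07 rad of flat) with its free edge at least 7 mm beneath the lip (slid at least 16 of its 21 mm) and stays so with the robot clear; the caddy stands upright, at rest, within 40 mm of where it was (value of joint flap below 0.07 rad and value of joint tuck above 0.016 m and x of flap_edge in the frame of lip above 0.007 m and z of flap_edge in the frame of lip below 0 m and distance of caddy from where it was at the start of the episode below 0.04 m and angle between caddy's own z axis and vertical below 0.05 rad and linear speed of caddy below 0.01 m/s); the robot touches nothing.
It fails at once if the caddy is lifted, tipped or shoved more than 40 mm (height (world z) of caddy above 0.012 m or angle between caddy's own z axis and vertical above 0.15 rad or distance of caddy from where it was at the start of the episode above 0.04 m).
It fails at once if a bystander is moved more than 30 mm, or a standing one tipped (distance of any of cup_a, cup_b, sugar_bowl, flask, bombilla, spoon from where it was at the start of the episode above 0.03 m or angle between any of cup_a, cup_b, sugar_bowl, flask's own z axis and vertical above 0.3 rad).
It also fails if it takes over 48 s, if anything falls off the work surface, if the arm or the gripper's body presses on something with over 40 N, if the wrist force passes 120 N, or if a joint passes its speed limit or range.

## Robot

A 6-joint arm with a two-finger parallel gripper is mounted at the origin on the work surface. World frame = base frame: x ahead of the robot, y to its left, z up, the work surface at z = 0. Lengths are in m, angles in rad, forces in N, time in s.
With the tool pointing down it reaches from about 0.3 to 0.875 m from the base axis. Payload 6.4 kg.
Tool frame: the origin (TCP) lies on the centre line of the jaws, within the pads' length; the fingertips stand 25 mm ahead of it and the grasp point (between the pads) lies 6 mm ahead of it; z points along the fingers, y is the line along which they close (so a half turn about z gives the same grasp; the last joint's range is limited). The gripper opens to 85 mm and grips with 20 to 120 N. Pads are 22 mm wide; open, the fingers measure 114 mm over their backs; the gripper's body (76 mm by 85 mm) begins 54 mm behind the grasp point. The pads swing forward as they close: fully open they stand 13 mm farther back than shut.
Start: joints at [1.026, 0.181, 1.607, -0, 1.354, -0.206], TCP at [0.191, 0.542, 0.224] pointing down, gripper open.
Joint ranges: [-2.99, 2.99], [-0.89, 2.07], [0.3, 2.58], [-1.14, 4.28], [0, 2.63], [-3.12, 3.12]. Speed limits (rad/s): [2.57, 2.57, 3.01, 3.14, 3.14, 3.14].

## Interface

Orientations are given as a unit quaternion [w, x, y, z].
In Python, from bench import get_obs, camera, hand_in, spot_in gives the robot as it stands.
- The arm moves only by the shell command python3 -m jog 'ROWS'. ROWS is JSON, one flat list of numbers, 7 for each row, row after row: the shift along the tool's x, y, z in m, then the turn, a rotation vector about the tool's x, y, z in rad, then the closure, from 0 (fully open) to 1 (shut). A call has 1 to 20 rows; each row is the pose to reach, as a shift and turn from the pose commanded when the call began, along the tool's axes at that moment; what a row does not reach only later rows make up. A row lasts 1/8 s, in which the tool goes at most 62.5 mm and 10.7 degrees, less where a joint would pass 70% of its speed; a pose out of reach is approached as far as the arm can. A call with a gripper value outside its range is refused whole. The fingers move at their own pace and stop on an object; the grip force is fixed at half the most. Time passes only in rows, so rows that repeat a pose let the fingers close. It gives the time, the measured TCP pose, the force, the opening and the grip force at its end, in the units of the state.
- get_obs(): the state, without advancing time (a new reading comes with each control period).
- camera(name): name is "scene" or "top" or "wrist"; returns a dict with "frame" (420x560x3 uint8, red, green, blue), "mtx" (3x3 intrinsics, pixels), "extrinsics" (4x4, takes a point from camera to world coordinates). Camera axes: x right, y up, looking along -z (the intrinsics and any distortion apply to the point x, -y, -z); pixel columns grow to the right and rows downward; lengths in m; the calibration is good to about 2 mm. A picture is of the moment at which its call begins. There is no depth.
- hand_in(): hands the job in; it is judged then, once.
Trained networks look in a picture, given as the dict that the camera call returned (one of the last four; its "shot" number tells which), for a name from the list of things; names that differ only in an ending like _2 or _b are one class to them, and where a whole thing is asked for, a point or a joint stands for the part that bears it (a point fixed in the world has none). Each returns a list of dicts, best first, with "confidence" (0 to 1); they miss things now and then, are a little off and sometimes report something else, mostly with a low value. They report only what shows in the picture. A call takes as long as a camera call.
- spot_in(picture, name): "xyz" ([x, y, z] in m, in world coordinates, good to about 4 mm: the middle of the surface that is visible of it).
The state is a dict: "time_s": time; "q": joint angles; "dq": joint speeds; "joint_efforts": joint torques, N m; "eef_pos": TCP position; "eef_rot": TCP orientation; "wrist_force": force on the tool from outside, world axes, zero at the start; "torque": the same for the moment, N m; "opening": opening from 0.0 (shut) to 1.0 (fully open); "grasp_force": force on a finger pad.
Only numpy, scipy, OpenCV 4.12 (cv2) and the standard library are available. Lean on these libraries where they do the work, as an engineer would, in place of code of your own. Each camera call takes 0.05 s, during which the arm holds its last target. There are 200 camera calls.

## Working session

There is one attempt and no reset: what is moved stays moved. The work goes in short steps, Python scripts to look and compute and a shell command to move; the robot and the scene stay as the last step left them, time stands still between calls to the robot, and variables do not carry over. Pictures are saved under pics/ and viewed, at most 10 in all, crops included, and the job is handed in when it is done.

```bash
mkdir -p pics
python3 - <<'E'
from bench import get_obs,camera,spot_in
import cv2
o=get_obs();print({k:o[k] for k in("time_s","eef_pos","eef_rot","opening")})
for c in("scene","top"):
    p=camera(c);cv2.imwrite(f"pics/{c}0.png",p["frame"][:,:,::-1])
    print(c,p["mtx"].round(1).tolist(),p["extrinsics"].round(3).tolist())
    for n in("caddy","lip","flap","rib_foot","flap_edge","cup_a","spoon","sugar_bowl","flask","bombilla"):
        print(n,[(d["xyz"].round(3).tolist() if hasattr(d["xyz"],"round") else d["xyz"],round(d["confidence"],2)) for d in spot_in(p,n)][:3])
E
```

```text
{'time_s': 0.0, 'eef_pos': array([0.19081824, 0.54182141, 0.22297405]), 'eef_rot': array([-2.95155699e-04,  1.68599453e-01,  9.85684263e-01, -8.18823169e-04]), 'opening': 0.9991923256008776}
scene [[474.1, 0.0, 287.1], [0.0, 474.1, 209.9], [0.0, 0.0, 1.0]] [[-0.679, -0.573, 0.459, 1.161], [0.734, -0.544, 0.407, 0.549], [0.017, 0.613, 0.79, 1.136], [0.0, 0.0, 0.0, 1.0]]
caddy [([0.5531, 0.1311, 0.0579], 0.92)]
lip [([0.5101, 0.1425, 0.1417], 0.74), ([0.5519, 0.1342, 0.0597], 0.63)]
flap [([0.5107, 0.1485, 0.1369], 0.71)]
rib_foot [([0.5506, 0.1327, 0.0606], 0.72), ([0.5088, 0.1419, 0.1378], 0.54)]
flap_edge [([0.5103, 0.1434, 0.1378], 0.76)]
cup_a [([0.6, 0.2466, 0.0475], 0.95), ([0.5037, 0.0091, 0.0554], 0.7)]
spoon [([0.3316, -0.2239, 0.0117], 0.8), ([0.5483, 0.1293, 0.0547], 0.6)]
sugar_bowl [([0.6584, -0.4264, 0.0739], 0.74)]
flask [([0.6471, 0.4236, 0.1701], 0.69)]
bombilla [([0.771, -0.0424, 0.0104], 0.5)]
top [[477.9, 0.0, 282.7], [0.0, 477.9, 207.2], [0.0, 0.0, 1.0]] [[-0.005, 0.986, -0.169, 0.384], [-1.0, -0.002, 0.017, 0.019], [0.017, 0.169, 0.986, 1.208], [0.0, 0.0, 0.0, 1.0]]
caddy [([0.5549, 0.1237, 0.0591], 0.7)]
lip [([0.5575, 0.1191, 0.0609], 0.94)]
flap [([0.5093, 0.142, 0.1507], 0.6)]
rib_foot [([0.5118, 0.1391, 0.1482], 0.84)]
flap_edge [([0.5053, 0.1394, 0.1512], 0.76)]
cup_a [([0.5088, 0.0039, 0.0222], 0.82), ([0.6164, 0.2614, 0.043], 0.8)]
spoon [([0.3451, -0.2196, 0.0141], 0.81)]
sugar_bowl [([0.6381, -0.4333, 0.0762], 0.94), ([0.5601, 0.1202, 0.0593], 0.21)]
flask [([0.6059, 0.3985, 0.1799], 0.77)]
bombilla [([0.7687, -0.0496, 0.0085], 0.67), ([0.5049, 0.1358, 0.1505], 0.64)]
```

View pics/top0.png

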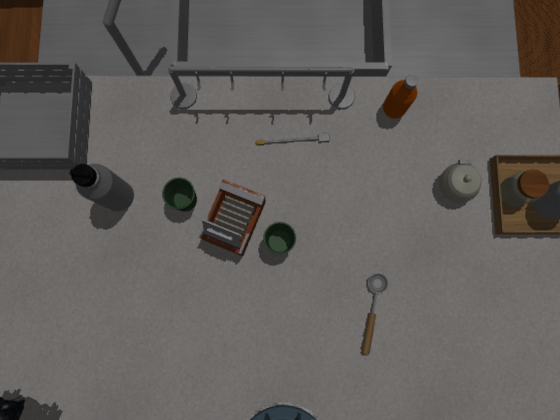

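View pics/scene0.png

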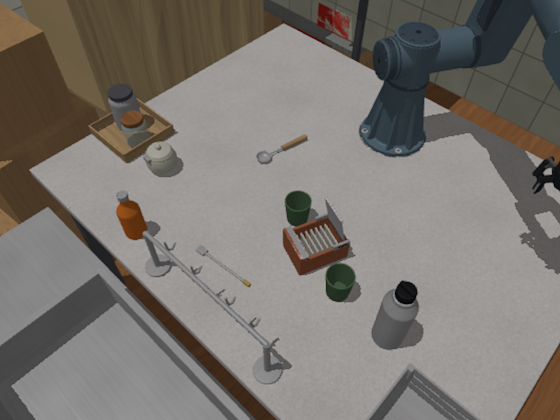

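The top view shows the caddy at about (233,217), with the lip from (224,182) to (265,196) and the flap up near (228,235). Cups stand close by at (180,194) and (280,237). I'll zoom in to fit the pose.

Run:
```python
import cv2
a=cv2.imread("pics/top0.png")[170:265,190:310];b=cv2.imread("pics/scene0.png")[190:285,270:370]
cv2.imwrite("pics/topc.png",cv2.convertScaleAbs(cv2.resize(a,None,fx=6,fy=6,interpolation=cv2.INTER_CUBIC),alpha=1.6))
cv2.imwrite("pics/scc.png",cv2.convertScaleAbs(cv2.resize(b,None,fx=6,fy=6,interpolation=cv2.INTER_CUBIC),alpha=1.6))
```

```text
(no output)
```

View pics/topc.png

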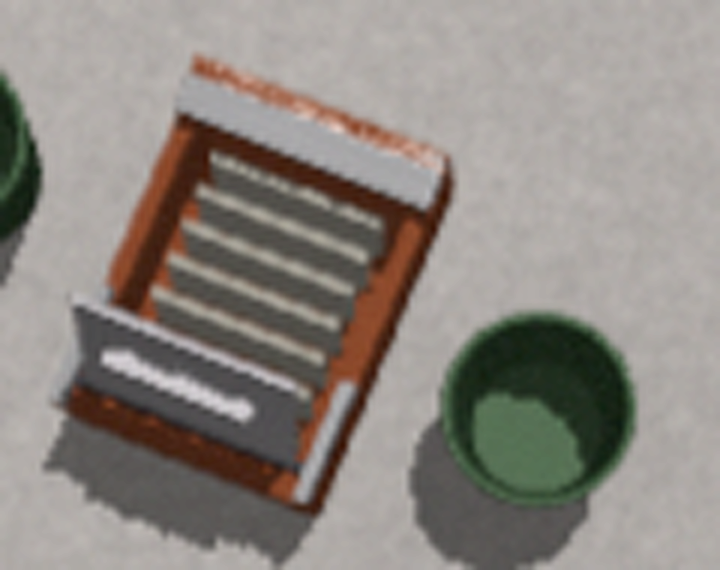

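View pics/scc.png

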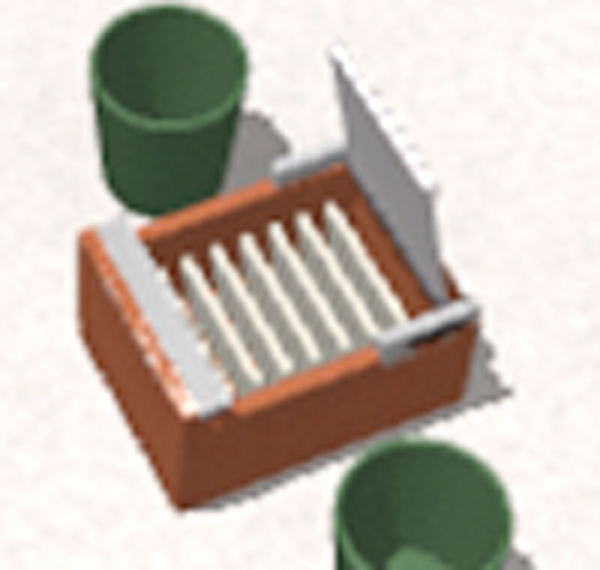

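```bash
cat > fit.py <<'E'
import numpy as np
from bench import camera
from scipy.optimize import least_squares
def proj(p,X):
    E=p["extrinsics"];c=(np.asarray(X)-E[:3,3])@E[:3,:3]
    c=c*[1,-1,-1];u=c@p["mtx"].T;return u[:,:2]/u[:,2:]
def fl(a,r,y,n=0,t=0): # flap point: r along, n outward
    return [-.062+t+r*np.cos(a)-n*np.sin(a)*1, y, .073+r*np.sin(a)+n*np.cos(a)]
def W(s,P):
    P=np.asarray(P);c,n=np.cos(s[2]),np.sin(s[2])
    return np.c_[s[0]+c*P[:,0]-n*P[:,1],s[1]+n*P[:,0]+c*P[:,1],P[:,2]]
E
python3 - <<'E'
from fit import *
T=camera("top");S=camera("scene")
tp=[(177,112,.051,.055,.0785),(432,211,.051,-.055,.0785),(318,512,-.075,-.055,.07),(452,155,.075,-.055,.07),(193,57,.075,.055,.07),(66,402,-.075,.055,.07)]
sp=[(182,510,.075,.055,0),(82,335,.075,-.055,0),(80,232,.075,-.055,.07),(465,397,-.075,.055,0)]
tf=[(75,297,.105,.044),(308,397,.105,-.044)];sf=[(333,48,.105,-.044),(435,188,.105,.044)]
U=lambda L,ox,oy:np.array([(ox+(l[0]+.5)/6-.5,oy+(l[1]+.5)/6-.5) for l in L])
def res(s):
    f=lambda L:[fl(s[3],r,y) for _,_,r,y in L]
    return np.r_[proj(T,W(s,[l[2:] for l in tp]+f(tf)))-U(tp+tf,190,170),proj(S,W(s,[l[2:] for l in sp]+f(sf)))-U(sp+sf,270,190)].ravel()
r=least_squares(res,[.555,.124,-.35,1.5]);print(r.x);print(r.fun.reshape(-1,2).round(1).tolist())
s=r.x
print("lip",W(s,[[.051,0,.0785]]),"edge",W(s,[fl(s[3],.105,0)]),"hinge",W(s,[[-.062,0,.073]]))
E
```

```text
[ 0.5551781   0.12013247 -0.37689768  1.37299326]
[[0.0, 0.3], [-0.0, 0.3], [-0.6, -0.5], [0.4, 1.2], [1.5, 1.2], [-1.4, 0.9], [0.2, 0.7], [-1.1, -1.2], [-0.5, 1.2], [-0.9, -0.1], [-0.4, 3.0], [-0.2, 0.3], [-0.4, -1.8], [-0.8, -0.7]]
lip [[0.60259846 0.10136255 0.0785    ]] edge [[0.51671568 0.13535667 0.17595257]] hinge [[0.49752983 0.14295081 0.073     ]]
```

```bash
python3 -m jog '[-0.06,-0.04,0,0,0,0.038,1, -0.12,-0.08,0,0,0,0.038,1, -0.18,-0.125,0,0,0,0.038,1, -0.24,-0.165,0,0,0,0.038,1, -0.30,-0.205,0,0,0,0.038,1, -0.35,-0.24,0,0,0,0.038,1, -0.38,-0.262,0,0,0,0.038,1, -0.396,-0.273,0,0,0,0.038,1, -0.396,-0.273,0,0,0,0.038,1, -0.396,-0.273,0,0,0,0.038,1, -0.396,-0.273,0,0,0,0.038,1, -0.396,-0.273,0,0,0,0.038,1]'
python3 - <<'E'
from bench import *
import cv2,numpy as np
ims=[cv2.resize(camera(c)["frame"][:,:,::-1][y:y+120,x:x+150],(400,320)) for c,x,y in(("top",160,160),("scene",250,170))]+[cv2.resize(camera("wrist")["frame"][:,:,::-1],(400,300))]
cv2.imwrite("pics/a.png",np.vstack([np.hstack(ims[:2]),np.hstack([ims[2][:280],ims[2][:280]*0])]))
E
```

```text
time_s: 2.7
eef_pos: [0.4733, 0.1542, 0.2239]
eef_rot: [-0.0, 0.186, 0.982, 0.0]
wrist_force: [0.6, 0.2, -0.2]
opening: -0.007
grasp_force: 0.0
```

View pics/a.png

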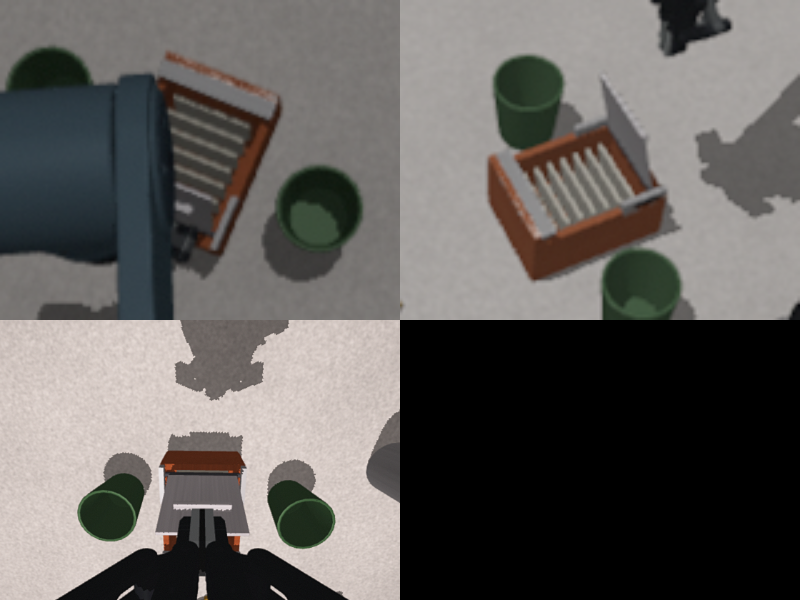

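The wrist view shows the fingers centred on the flap at about (203,520) and square to it. Both cups are clear, so I'll descend and start the fold.

```bash
python3 -m jog '[0,0,0.03,0,0,0,1, 0,0,0.06,0,0,0,1, 0,0,0.074,0,0,0,1, 0,0,0.074,0,0,0,1, -0.005,0,0.074,0,0,0,1, -0.01,0,0.074,0,0,0,1, -0.015,0,0.074,0,0,0,1, -0.02,0,0.074,0,0,0,1, -0.025,0,0.074,0,0,0,1, -0.03,0,0.074,0,0,0,1, -0.034,0,0.074,0,0,0,1, -0.038,0,0.074,0,0,0,1, -0.043,0,0.074,0,0,0,1, -0.043,0,0.074,0,0,0,1]'
python3 - <<'E'
from bench import *
import cv2,numpy as np
ims=[cv2.resize(camera("scene")["frame"][:,:,::-1][140:290,250:400],(400,400)),cv2.resize(camera("wrist")["frame"][:,:,::-1],(400,400))]
cv2.imwrite("pics/b.png",np.hstack(ims))
E
```

```text
time_s: 4.6
eef_pos: [0.5143, 0.1373, 0.1499]
eef_rot: [0.0, 0.187, 0.982, 0.0]
wrist_force: [-0.3, 0.1, 0.1]
opening: -0.006
grasp_force: 0.0
```

View pics/b.png

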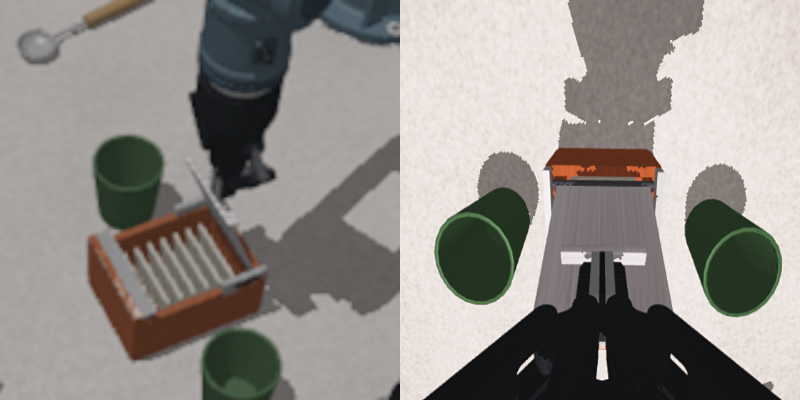

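Run:
```python
from fit import *
S=camera("scene");s=[.5552,.1201,-.377]
for a in(1.4,1.3,1.2,1.1,1.,.9): print(a,proj(S,W(s,[fl(a,.105,-.044),fl(a,.105,.044)])).round(1).tolist())
print(W([0,0,.377],[[.5143-.5552,.1373-.1201,0]]))
```

```text
1.4 [[325.7, 195.3], [342.3, 219.7]]
1.3 [[322.2, 197.1], [338.6, 221.6]]
1.2 [[318.7, 199.2], [335.1, 223.7]]
1.1 [[315.4, 201.4], [331.6, 226.0]]
1.0 [[312.2, 203.8], [328.3, 228.4]]
0.9 [[309.2, 206.3], [325.1, 231.0]]
[[-0.04435961  0.00093547  0.        ]]
```

```bash
python3 -m jog '[-0.005,0,0.005,0,0,0,1, -0.01,0,0.01,0,0,0,1, -0.0145,0,0.014,0,0,0,1, -0.0185,0,0.0175,0,0,0,1, -0.0225,0,0.022,0,0,0,1, -0.0265,0,0.0265,0,0,0,1, -0.0295,0,0.032,0,0,0,1, -0.0325,0,0.0375,0,0,0,1, -0.0325,0,0.0375,0,0,0,1, -0.0325,0,0.0375,0,0,0,1]'
python3 - <<'E'
from bench import *
import cv2,numpy as np
ims=[cv2.resize(camera("scene")["frame"][:,:,::-1][160:280,260:380],(400,400)),cv2.resize(camera("wrist")["frame"][:,:,::-1],(400,400))]
cv2.imwrite("pics/c.png",np.hstack(ims))
E
```

```text
time_s: 6.0
eef_pos: [0.5431, 0.1256, 0.1117]
eef_rot: [-0.001, 0.187, 0.982, -0.0]
wrist_force: [0.4, 0.8, 0.1]
opening: 0.003
grasp_force: 0.1
```

View pics/c.png

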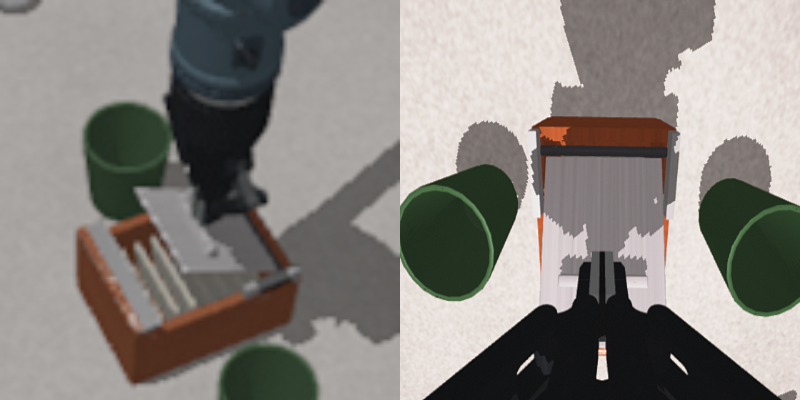

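The flap is folding, with its edge now at about (185,230) in the left crop. The fingertips are on its face, on the hinge side of the rib. Next I press it flat.

```bash
python3 -m jog '[-0.001,0,0.004,0,0,0,1, -0.002,0,0.008,0,0,0,1, -0.002,0,0.010,0,0,0,1, -0.002,0,0.012,0,0,0,1, -0.002,0,0.012,0,0,0,1]';python3 -m jog '[0,0,0.001,0,0,0,1, 0,0,0.001,0,0,0,1]'
```

```text
time_s: 6.72
eef_pos: [0.5456, 0.1248, 0.1]
eef_rot: [-0.0, 0.187, 0.982, -0.0]
wrist_force: [0.0, -0.1, 0.6]
opening: 0.005
grasp_force: 0.1
time_s: 6.98
eef_pos: [0.5458, 0.1247, 0.0993]
eef_rot: [-0.0, 0.187, 0.982, -0.0]
wrist_force: [-0.6, 0.6, 0.2]
opening: 0.003
grasp_force: 0.3
```

```bash
for i in 1 2; do python3 -m jog '[0,0,0.001,0,0,0,1, 0,0,0.001,0,0,0,1]'|grep -E "pos|wrist_f"; done
```

```text
eef_pos: [0.5459, 0.1247, 0.0984]
wrist_force: [-0.3, 0.1, -0.4]
eef_pos: [0.5459, 0.1247, 0.0973]
wrist_force: [-0.5, 0.8, -0.1]
```

Run:
```python
from fit import *
import cv2
S=camera("scene");w=camera("wrist")
f=S["frame"][:,:,::-1][170:270,270:370].copy();f=cv2.resize(f,(400,400),interpolation=cv2.INTER_CUBIC)
s=[.5552,.1201,-.377]
for a,c in((0,(0,255,0)),(.2,(0,255,255))):
    q=((proj(S,W(s,[fl(a,.105,-.044,.002),fl(a,.105,.044,.002)]))-[270,170]+.5)*4).astype(int)
    for z in q: cv2.circle(f,tuple(map(int,z)),3,c,1)
cv2.imwrite("pics/d.png",np.hstack([f,cv2.resize(w["frame"][:,:,::-1],(400,400))]))
```

```text
(no output)
```

View pics/d.png

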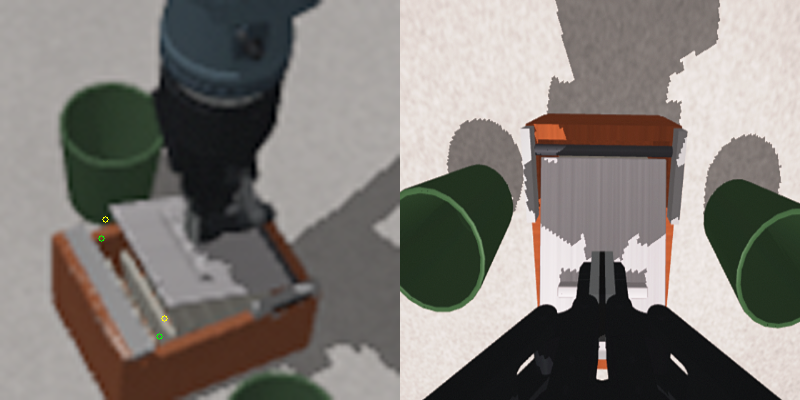

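Run:
```python
from fit import *
from bench import get_obs,spot_in
from scipy.spatial.transform import Rotation as R
o=get_obs();w=camera("wrist");q=o["eef_rot"];M=R.from_quat([*q[1:],q[0]]).as_matrix()
print("cam in tool",(M.T@(w["extrinsics"][:3,3]-o["eef_pos"])).round(3))
s=[.5552,.1201,-.377]
sc=lambda u:(u*400/np.array([560,420])+[400,0]).round(0).tolist()
print("tip by dx,dz",{(x,z):sc(proj(w,[o["eef_pos"]+M@[x,0,z]]))[0] for x in(.011,0,-.011) for z in(.01,.025)})
for a in(0,.2,.35):print(a,"rib",sc(proj(w,W(s,[fl(a,.069,-.03,.002),fl(a,.069,.03,.002),fl(a,.075,.03,.011)]))),"hinge",sc(proj(w,W(s,[fl(a,0,-.044),fl(a,0,.044)]))))
for n in("flap_edge","rib_foot","flap","lip"):
  for c in("scene","wrist"): print(n,c,[(d["xyz"],d["confidence"]) for d in spot_in(camera(c),n)][:2])
```

```text
cam in tool [ 0.085  0.001 -0.15 ]
tip by dx,dz {(0.011, 0.01): [601.0, 232.0], (0.011, 0.025): [601.0, 221.0], (0, 0.01): [601.0, 250.0], (0, 0.025): [601.0, 238.0], (-0.011, 0.01): [601.0, 268.0], (-0.011, 0.025): [601.0, 255.0]}
0 rib [[562.0, 267.0], [638.0, 267.0], [639.0, 284.0]] hinge [[537.0, 150.0], [662.0, 150.0]]
0.2 rib [[559.0, 277.0], [640.0, 277.0], [642.0, 294.0]] hinge [[537.0, 150.0], [662.0, 150.0]]
0.35 rib [[556.0, 282.0], [643.0, 282.0], [645.0, 298.0]] hinge [[537.0, 150.0], [662.0, 150.0]]
flap_edge scene [([0.5572, 0.1366, 0.1008], 0.69), ([0.5021, 0.0081, 0.0537], 0.66)]
flap_edge wrist [([0.529, 0.1352, 0.084], 0.95)]
rib_foot scene [([0.5572, 0.1329, 0.097], 0.92), ([0.374, -0.2278, 0.0093], 0.29)]
rib_foot wrist [([0.5299, 0.1341, 0.0826], 0.78)]
flap scene []
flap wrist [([0.5298, 0.134, 0.0901], 0.75)]
lip scene [([0.5733, 0.1453, 0.0704], 0.93), ([0.3753, -0.2283, 0.0106], 0.7)]
lip wrist [([0.5211, 0.1347, 0.0832], 0.86)]
```

The wrist projection puts the flap still at about 0.35 rad. The shut tips are therefore effectively shorter than nominal, so I'll go on down by feel.

```bash
python3 -m jog '[0,0,0.003,0,0,0,1, 0,0,0.006,0,0,0,1, -0.001,0,0.008,0,0,0,1, -0.001,0,0.008,0,0,0,1]'|grep -E "pos|wrist_f"; for i in 1 2 ; do python3 -m jog '[0,0,0.002,0,0,0,1, 0,0,0.002,0,0,0,1]'|grep -E "pos|wrist_f"; done
python3 - <<'E'
from fit import *
import cv2
w=camera("wrist");cv2.imwrite("pics/e.png",np.hstack([cv2.resize(w["frame"][:,:,::-1],(400,400)),cv2.resize(camera("scene")["frame"][:,:,::-1][170:270,270:370],(400,400),interpolation=cv2.INTER_CUBIC)]))
s=[.5552,.1201,-.377];sc=lambda u:(u*400/np.array([560,420])).round(0).tolist()
for a in(0,.1,.2):print(a,"rib",sc(proj(w,W(s,[fl(a,.069,.03,.002),fl(a,.069,.03,.011),fl(a,.075,.03,.011)]))))
E
```

```text
eef_pos: [0.5464, 0.1244, 0.0889]
wrist_force: [-1.9, 1.1, 0.1]
eef_pos: [0.5468, 0.1244, 0.0872]
wrist_force: [-0.1, 0.4, -0.3]
eef_pos: [0.5468, 0.1243, 0.0853]
wrist_force: [-0.4, -0.3, 1.0]
0 rib [[240.0, 276.0], [242.0, 285.0], [241.0, 295.0]]
0.1 rib [[241.0, 282.0], [243.0, 291.0], [243.0, 301.0]]
0.2 rib [[243.0, 288.0], [245.0, 295.0], [245.0, 307.0]]
```

View pics/e.png

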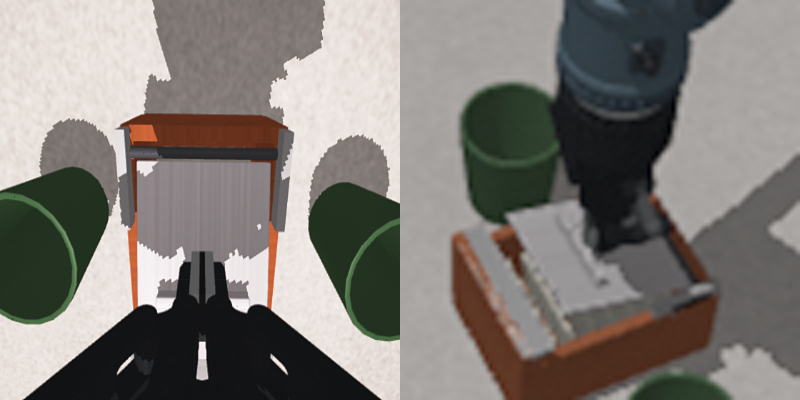

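```bash
for i in 1 2 3 4; do python3 -m jog '[0,0,0.002,0,0,0,1, 0,0,0.002,0,0,0,1, 0,0,0.002,0,0,0,1]'|grep -E "pos|wrist_f"; done
python3 - <<'E'
from bench import *
o=get_obs();print(o["wrist_force"],o["torque"],o["time_s"])
E
```

```text
eef_pos: [0.547, 0.1243, 0.0835]
wrist_force: [0.3, -0.1, 1.5]
eef_pos: [0.5468, 0.1243, 0.0813]
wrist_force: [-0.2, 0.5, 0.2]
eef_pos: [0.5467, 0.1244, 0.0793]
wrist_force: [1.5, -0.4, 0.8]
eef_pos: [0.5467, 0.1244, 0.0773]
wrist_force: [0.0, -0.2, 0.6]
[ 0.03558671 -0.21653465  0.59474397] [-0.01795622 -0.05839706 -0.03024065] 11.025
```

```bash
for i in 1 2 3 4 5; do python3 -m jog '[0,0,0.0015,0,0,0,1, 0,0,0.0015,0,0,0,1]'|grep -E "pos|wrist_f"; python3 -c "
from bench import *
import numpy as np
f=[]
for i in range(3): camera('wrist'); f.append(get_obs()['wrist_force'])
m=np.mean(f,0);print('mean',m.round(1))
import sys
"; done
```

```text
eef_pos: [0.5469, 0.1243, 0.0758]
wrist_force: [0.1, 0.7, 1.0]
mean [ 0.5 -0.   0.5]
eef_pos: [0.5469, 0.1244, 0.0743]
wrist_force: [0.3, 0.5, 0.1]
mean [-0.  -0.1  1.2]
eef_pos: [0.5469, 0.1243, 0.0728]
wrist_force: [-0.5, -0.6, 1.1]
mean [ 0.5 -0.4  0.6]
eef_pos: [0.5468, 0.1244, 0.0713]
wrist_force: [0.5, -0.9, 0.7]
mean [0.8 0.2 0.2]
eef_pos: [0.5468, 0.1243, 0.0698]
wrist_force: [0.8, -0.3, 0.9]
mean [0.6 0.3 0.6]
```

Run:
```python
from fit import *
from bench import get_obs,spot_in
import cv2
o=get_obs();S=camera("scene");w=camera("wrist");s=[.5552,.1201,-.377]
f=cv2.resize(S["frame"][:,:,::-1][180:265,275:360],(600,600),interpolation=cv2.INTER_CUBIC);k=600/85
def dot(X,c):
    for z in proj(S,X): cv2.circle(f,tuple(int(v) for v in (z-[275,180]+.5)*k),3,c,1)
for a,c in((0,(0,255,0)),(.15,(0,255,255)),(.3,(0,128,255))): dot(W(s,[fl(a,.105,-.044,.002),fl(a,.105,.044,.002)]),c)
dot([o["eef_pos"]],(0,0,255));dot([o["eef_pos"]-[0,0,.025]],(255,0,0))
dot(W(s,[[.075,.055,.07],[-.075,.055,.07],[-.075,-.055,.07],[.075,-.055,.07]]),(255,0,255))
ww=cv2.resize(w["frame"][:,:,::-1][130:350,150:420],(200,163))
wc=cv2.resize(w["frame"][:,:,::-1][200:350,180:380],(200,150))
p=np.zeros((600,200,3),np.uint8);p[:163]=ww;p[170:320]=wc
T=camera("top")["frame"][:,:,::-1][170:265,190:310];p[330:488]=cv2.resize(T,(200,158))
cv2.imwrite("pics/f.png",np.hstack([f,p]))
```

```text
(no output)
```

View pics/f.png

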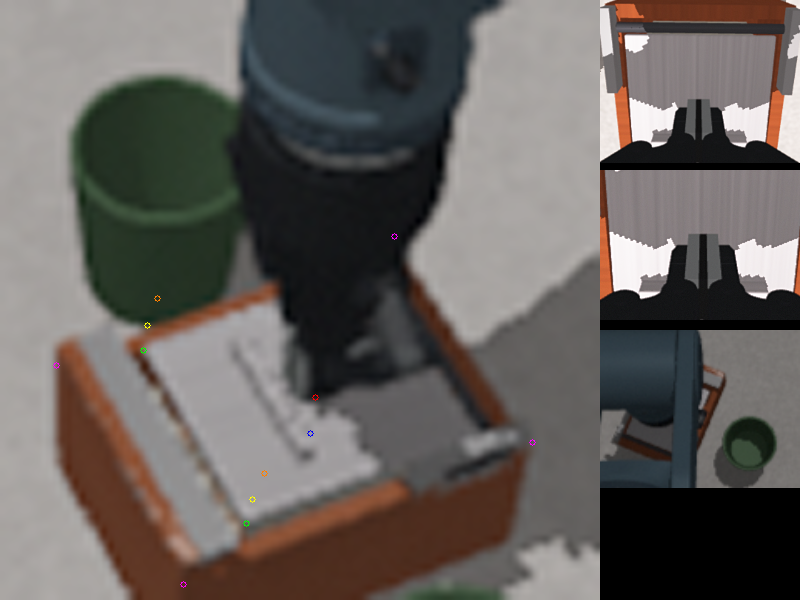

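The flap now looks nearly flat: its edge corners at (143,347) and (240,525) match the flat prediction. The visible fingertip at (312,395) falls on the projected TCP, which explains the offset. I'll press until the stop is felt.

```bash
cat > m.py <<'E'
from bench import *
import numpy as np
f=[]
for i in range(3): camera('wrist'); f.append(get_obs()['wrist_force'])
m=np.mean(f,0);c,s=np.cos(-.377),np.sin(-.377);o=get_obs()
d=o["eef_pos"]-[.5552,.1201,0]
print('F caddy x,y,z',[round(v,1) for v in (c*m[0]+s*m[1],-s*m[0]+c*m[1],m[2])],'TCP caddy mm',[round(1e3*v,1) for v in(c*d[0]+s*d[1],-s*d[0]+c*d[1],d[2])],round(o["time_s"],1))
E
for i in 1 2 3 4; do python3 -m jog '[0,0,0.001,0,0,0,1, 0,0,0.001,0,0,0,1]'>/dev/null; python3 m.py; done
```

```text
F caddy x,y,z [np.float64(0.6), np.float64(-0.3), np.float64(0.6)] TCP caddy mm [np.float64(-9.3), np.float64(0.9), np.float64(68.9)] 13.6
F caddy x,y,z [np.float64(-0.1), np.float64(-0.5), np.float64(1.1)] TCP caddy mm [np.float64(-9.3), np.float64(0.9), np.float64(67.9)] 14.0
F caddy x,y,z [np.float64(-0.9), np.float64(-0.6), np.float64(5.2)] TCP caddy mm [np.float64(-9.3), np.float64(0.9), np.float64(67.2)] 14.4
F caddy x,y,z [np.float64(-2.4), np.float64(-1.0), np.float64(9.4)] TCP caddy mm [np.float64(-9.2), np.float64(1.0), np.float64(66.7)] 14.8
```

```bash
python3 -m jog '[-0.001,0,-0.0003,0,0,0,1, -0.002,0,-0.0003,0,0,0,1, -0.003,0,-0.0003,0,0,0,1]'>/dev/null; python3 m.py; for i in 1 2 3 ; do python3 -m jog '[-0.001,0,0,0,0,0,1, -0.002,0,0,0,0,0,1, -0.003,0,0,0,0,0,1]'>/dev/null; python3 m.py; done
```

```text
F caddy x,y,z [np.float64(-3.2), np.float64(-0.9), np.float64(9.0)] TCP caddy mm [np.float64(-6.6), np.float64(1.0), np.float64(66.7)] 15.3
F caddy x,y,z [np.float64(-3.3), np.float64(-1.0), np.float64(8.8)] TCP caddy mm [np.float64(-3.6), np.float64(0.9), np.float64(66.7)] 15.8
F caddy x,y,z [np.float64(-3.6), np.float64(-1.7), np.float64(9.0)] TCP caddy mm [np.float64(-0.6), np.float64(0.9), np.float64(66.7)] 16.4
F caddy x,y,z [np.float64(-3.5), np.float64(-1.0), np.float64(8.8)] TCP caddy mm [np.float64(2.4), np.float64(0.9), np.float64(66.7)] 16.9
```

```bash
for i in 1 2 3 4 ; do python3 -m jog '[-0.001,0,0,0,0,0,1, -0.002,0,0,0,0,0,1, -0.003,0,0,0,0,0,1]'>/dev/null; python3 m.py; done
```

```text
F caddy x,y,z [np.float64(-3.1), np.float64(-1.2), np.float64(9.4)] TCP caddy mm [np.float64(5.4), np.float64(0.9), np.float64(66.7)] 17.4
F caddy x,y,z [np.float64(-3.1), np.float64(-1.6), np.float64(9.0)] TCP caddy mm [np.float64(8.4), np.float64(0.9), np.float64(66.7)] 17.9
F caddy x,y,z [np.float64(-3.2), np.float64(-1.7), np.float64(8.7)] TCP caddy mm [np.float64(11.4), np.float64(0.9), np.float64(66.7)] 18.4
F caddy x,y,z [np.float64(-8.4), np.float64(-1.5), np.float64(11.7)] TCP caddy mm [np.float64(12.6), np.float64(0.9), np.float64(66.3)] 19.0
```

Run:
```python
from fit import *
import cv2
s=[.5552,.1201,-.377];S=camera("scene");g=S["frame"].astype(np.float32)
old=None
for y in(.025,.035):
  xs=np.arange(-.01,.084,.003);u=proj(S,W(s,[[x,y,.078] for x in xs])).astype(np.float32)
  u=u-[0,2.0]
  v=cv2.remap(g,u[None,:,0].astype(np.float32),u[None,:,1].astype(np.float32),cv2.INTER_LINEAR)[0]
  print(y,[(int(x*1000+.5),*map(int,c[[0,2]])) for x,c in zip(xs,v)])
```

```text
0.025 [(-9, 96, 95), (-6, 100, 98), (-3, 98, 97), (0, 97, 96), (2, 98, 97), (5, 97, 96), (8, 97, 95), (11, 95, 93), (14, 95, 94), (17, 136, 135), (20, 159, 157), (23, 166, 164), (26, 165, 163), (29, 164, 163), (32, 171, 169), (35, 166, 165), (38, 136, 135), (41, 154, 153), (44, 164, 162), (47, 163, 162), (50, 163, 162), (53, 155, 154), (56, 147, 146), (59, 145, 144), (62, 145, 145), (65, 144, 144), (68, 143, 130), (71, 144, 94), (74, 162, 122), (77, 131, 91), (80, 94, 39), (83, 93, 36)]
0.035 [(-9, 97, 96), (-6, 96, 96), (-3, 96, 95), (0, 96, 95), (2, 96, 95), (5, 96, 95), (8, 95, 94), (11, 92, 92), (14, 109, 109), (17, 151, 150), (20, 164, 162), (23, 163, 161), (26, 163, 161), (29, 154, 152), (32, 129, 127), (35, 114, 112), (38, 126, 124), (41, 151, 150), (44, 162, 160), (47, 163, 161), (50, 156, 155), (53, 137, 136), (56, 139, 138), (59, 146, 145), (62, 145, 145), (65, 145, 144), (68, 154, 134), (71, 165, 119), (74, 165, 122), (77, 137, 90), (80, 99, 46), (83, 92, 36)]
```

The flap meets the lip with no terracotta showing between them. The rib's far face reads x≈35 mm (34 expected at home), and the push force rose as at a stop. I'll release straight up.

```bash
python3 -m jog '[0,0,-0.003,0,0,0,1, 0,0,-0.008,0,0,0,1, 0,0,-0.02,0,0,0,1, 0,0,-0.05,0,0,0,1, 0,0,-0.09,0,0,0,1, 0.04,0,-0.12,0,0,0,1, 0.08,0,-0.14,0,0,0,1, 0.12,0,-0.15,0,0,0,1, 0.12,0,-0.15,0,0,0,1, 0.12,0,-0.15,0,0,0,1]'
python3 - <<'E'
from fit import *
from bench import spot_in
import cv2
s=[.5552,.1201,-.377]
for n,dv in(("scene",2.),("top",0.)):
 S=camera(n);g=S["frame"].astype(np.float32)
 for y in(.0,.036):
  xs=np.arange(-.01,.084,.003);u=(proj(S,W(s,[[x,y,.078] for x in xs]))-[0,dv]).astype(np.float32)
  v=cv2.remap(g,u[None,:,0].copy(),u[None,:,1].copy(),cv2.INTER_LINEAR)[0]
  print(n,y,[(int(x*1000+.5),*map(int,c[[0,2]])) for x,c in zip(xs,v)])
 for q in("flap_edge","rib_foot","caddy"):print(q,[(d["xyz"],d["confidence"]) for d in spot_in(S,q)][:1])
E
```

```text
time_s: 20.27
eef_pos: [0.4583, 0.1595, 0.2167]
eef_rot: [0.001, 0.187, 0.982, 0.0]
wrist_force: [0.1, 0.5, -0.4]
opening: 0.003
grasp_force: 0.0
scene 0.0 [(-9, 160, 158), (-6, 160, 158), (-3, 160, 158), (0, 159, 158), (2, 159, 158), (5, 159, 158), (8, 159, 158), (11, 159, 157), (14, 159, 157), (17, 159, 157), (20, 159, 157), (23, 158, 157), (26, 158, 156), (29, 160, 158), (32, 157, 156), (35, 136, 135), (38, 138, 137), (41, 156, 155), (44, 157, 156), (47, 158, 156), (50, 156, 154), (53, 150, 149), (56, 141, 141), (59, 139, 138), (62, 138, 138), (65, 138, 136), (68, 140, 119), (71, 146, 90), (74, 137, 65), (77, 109, 42), (80, 91, 36), (83, 90, 35)]
scene 0.036 [(-9, 159, 157), (-6, 159, 157), (-3, 158, 156), (0, 158, 156), (2, 158, 157), (5, 158, 156), (8, 157, 156), (11, 157, 155), (14, 157, 155), (17, 157, 155), (20, 157, 155), (23, 157, 155), (26, 154, 153), (29, 139, 137), (32, 117, 116), (35, 123, 122), (38, 148, 146), (41, 155, 154), (44, 156, 155), (47, 156, 155), (50, 153, 153), (53, 142, 142), (56, 140, 139), (59, 141, 140), (62, 141, 141), (65, 141, 140), (68, 148, 131), (
[... 647 characters left out ...]
, (74, 119, 93), (77, 116, 100), (80, 121, 116), (83, 121, 116)]
top 0.036 [(-9, 26, 38), (-6, 22, 32), (-3, 17, 27), (0, 27, 36), (2, 88, 91), (5, 119, 120), (8, 129, 128), (11, 131, 130), (14, 130, 130), (17, 130, 130), (20, 130, 129), (23, 130, 128), (26, 130, 129), (29, 130, 129), (32, 129, 128), (35, 130, 129), (38, 130, 130), (41, 129, 129), (44, 130, 129), (47, 130, 129), (50, 118, 118), (53, 101, 101), (56, 111, 112), (59, 113, 114), (62, 114, 114), (65, 113, 112), (68, 116, 114), (71, 130, 104), (74, 138, 114), (77, 122, 105), (80, 123, 115), (83, 124, 118)]
flap_edge [([0.5649, 0.1117, 0.0811], 0.81)]
rib_foot [([0.5707, 0.113, 0.0762], 0.9)]
caddy [([0.561, 0.1108, 0.0759], 0.82)]
```

The flap stayed shut after release: the rib foot reads x≈27 mm from the top (28 expected at home), and the plate runs unbroken to the lip at 51 mm.

```bash
python3 -c "
from bench import *
print(hand_in())"
```

```text
the job is handed in; nothing more can be done
None
```

The flap is folded flat and pushed home under the lip, and it stayed shut after I released it. The arm is clear and the job is handed in; the hand-in returned no verdict.

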